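# Refit the mains cover of an amplifier over its studs

## Robot

A 6-joint arm with a two-finger parallel gripper is mounted at the origin on the work surface. World frame = base frame: x ahead of the robot, y to its left, z up, the work surface at z = 0. Lengths are in m, angles in rad, forces in N, time in s.
With the tool pointing down it reaches from about 0.25 to 0.775 m from the base axis. Payload 4 kg.
Tool frame: the origin (TCP) lies midway between the tips of the shut fingers; the grasp point (between the pads) lies 19 mm behind it; z points along the fingers, y is the line along which they close (so a half turn about z gives the same grasp; the last joint's range is limited). The gripper opens to 94 mm and grips with 3 to 60 N. Pads are 16 mm wide; open, the fingers measure 119 mm over their backs; the gripper's body (75 mm by 177 mm) begins 78 mm behind the grasp point.
Start: joints at [-1.33, 0.087, 1.371, -0, 1.684, -0.103], TCP at [0.185, -0.518, 0.206] pointing down, gripper open.
Joint ranges: [-3.1, 3.1], [-0.76, 2.03], [0.27, 2.55], [-1.08, 4.22], [0.17, 2.65], [-2.57, 2.57]. Speed limits (rad/s): [2.79, 2.79, 3.14, 3.14, 3.14, 3.14].

## Interface

Orientations are given as a unit quaternion [w, x, y, z].
In Python, from plant import ctrl gives the robot as it stands. The module is installed in compiled form; this text tells all that it offers.
- The arm moves only by the tool play_rows, never from a script. Its argument "series" is a list that holds one entry, the list of rows, each a list of 7 numbers: the shift along the tool's x, y, z in units of 40 mm (1.0 is 40 mm), then the turn, a rotation vector about the tool's x, y, z in units of 6 degrees (1.0 is 6 degrees), then the opening, from 0 (shut) to 1 (fully open). A call has 1 to 12 rows; each row shifts and turns the commanded pose from where the row before left it, along the tool's axes as they then stand; what a row does not reach is not made up. A row lasts 1/12 s, in which the tool goes at most 41.7 mm and 7.16 degrees, less where a joint would pass 70% of its speed; a pose out of reach is approached as far as the arm can. A call is refused whole if a number of a shift passes 1 or a number of a turn 1, either way. A call with a gripper value outside its range is refused whole. The fingers move at their own pace and stop on an object; "newtons" is the grip in N (left out, the last holds). Time passes only in rows, so rows that do not move let the fingers close. It gives the time, the measured TCP pose, the force, the opening and the grip force at its end, in the units of the state.
- ctrl.observe(): the state, without advancing time (a new reading comes with each control period).
- ctrl.read_camera(name): name is "scene" or "top"; returns a dict with "img" (480x640x3 uint8, red, green, blue), "fov_y" (degrees; the focal length in pixels is half the picture's height over the tangent of half this angle, whatever the lens; pixels are square), "cx", "cy" (the principal point, pixels), "k1" (the pictures are not rectified: a ray, as slopes to the right and down, at radius r is drawn at 1 + k1 r^2 times it, then the intrinsics apply), "position" and "orientation" of the camera in the world. Camera axes: x right, y down, z forward; pixel columns grow to the right and rows downward; lengths in m; the calibration is good to about 2 mm. A picture is of the moment at which its call begins. There is no depth.
- ctrl.sign_off(): hands the job in; it is judged then, once.
The state is a dict: "time_s": time; "joints": joint angles; "joint_velocities": joint speeds; "tau": joint torques, N m; "tool_pos": TCP position; "eef_rot": TCP orientation; "wrist_force": force on the tool from outside, world axes, zero at the start; "wrist_torque": the same for the moment, N m; "width": finger opening in m; "grip_force": force on a finger pad.
Only numpy, scipy, OpenCV 4.12 (cv2) and the standard library are available. Lean on these libraries where they do the work, as an engineer would, in place of code of your own. Each camera call takes 0.05 s, during which the arm holds its last target. There are 200 camera calls.

## Task

The open amplifier's aluminium mains cover lies on the bench. Fit it back inside the amplifier, feeling for the two brass studs with a light touch - their threads are easily spoiled, so never force it - until both have come up through its holes and the flange lies flat on the bracket all round. Then swing the clip with the red knob fully round over the flange, let go, and leave the other things on the bench where they are.

Things in the scene. Friction and masses are not known exactly. Their poses are not given: they have to be found in the camera images.
- amp: Small hi-fi amplifier, top off, fixed on the bench: steel pan 290 (x) by 280 (y) mm, origin at the centre of its underside, z up. Front panel at x = +145, 90 high; rear panel at x = -145, 75 high; side flanges 35 high. Transformer, heat sink and board fill x > 40, up to 82 high. The rear half holds the stud bracket and the clip. Over 40 N of the cover on the studs spoils their threads.
- bracket_stop (a point): Point of the amplifier, in its axes (x = -35, y = -14, z = 30 mm), in the plane of the flat top (seat) of the dark stud bracket. Two upright brass studs, 8 mm thick, chamfered, 10 mm high over the seat, stand on it 126 mm apart along y. Its feet are slotted: the midpoint between the studs is somewhere from 4 to 24 mm from this point towards +y (screwed tight, not measured); true in x.
- cover: Loose aluminium mains cover, 0.2-0.3 kg, lying upright on the bench: flat flange 96 (x) by 160 (y) by 3 mm, and on it a raised housing 44 (x) by 80 (y), top 33 mm over the underside, hollow (clears the low parts on the seat). Origin: centre of the underside, z up. Two 11 mm holes at x = 0, y = -63 and +63; fits either way round. Grip the housing across x. Fitted, y lies along the amplifier's y.
- clip (a joint): Swing clip in the amplifier, pivot at x = -102, y = 0, vertical. 0 = open, arm along the amplifier's -y, clear of the cover; grows anticlockwise from above; 1.57 = stop, arm along +x over the fitted flange. Starts at 0 to 0.2. Arm 36 mm long, 11 wide, 3 thick, underside 34.5 mm above the bench (1.5 over the fitted flange). About 1.5 N at the knob turns it; stays where left.
- clip_knob (a point): Centre of the top of the clip's upright red knob: a cylinder 10 mm across, standing 19 mm above the arm's top face, its top 56.5 mm above the bench, 20 mm from the pivot along the arm.
- screwdriver: Screwdriver lying on the bench; leave alone.
- nut_tray: Black tray 62 by 56 by 18 with brass nuts, on the bench; leave alone.
- cleaner: Bottle of cleaner, 150 high, standing at the back; leave alone.
- solder_reel: Solder reel 54 across, 44 high, black ends, at the back; leave alone.
Mind the look-alikes: they are no part of the job. Several things look just like the cover: the one meant starts farthest to the robot's right.

How it is judged:
On the way:
1. the cover lies flush on the bracket, both studs through its holes, the clip not yet over it (z of cover in the frame of amp between 0.027 and 0.0325 m and x of cover in the frame of amp between -0.041 and -0.029 m and y of cover in the frame of amp between -0.013 and 0.013 m and angle between cover's own z axis and vertical below 0.03 rad and angle between the y axis of cover and the y axis of amp, either way round below 0.06 rad and value of joint clip below 0.6 rad), for 0.2 s.
At the end, for the whole second after the job is handed in: Cover released and at rest on the bracket: underside within 2.5 mm of the seat, level within 0.03 rad, along the amplifier within 0.06 rad (both studs through its holes), and the clip turned over its flange past 1.4 rad (z of cover in the frame of amp between 0.027 and 0.0325 m and x of cover in the frame of amp between -0.041 and -0.029 m and y of cover in the frame of amp between -0.013 and 0.013 m and angle between cover's own z axis and vertical below 0.03 rad and angle between the y axis of cover and the y axis of amp, either way round below 0.06 rad and value of joint clip above 1.4 rad and linear speed of cover below 0.02 m/s); the robot touches nothing.
It fails at once if the cover is forced against the amplifier with more than 40 N (contact force between cover and amp above 40 N).
It fails at once if one of the four other loose things on the bench is moved by more than 30 mm (distance of any of screwdriver, nut_tray, cleaner, solder_reel from where it was at the start of the episode above 0.03 m).
It also fails if it takes over 72 s, if anything falls off the work surface, if the arm or the gripper's body presses on something with over 40 N, if the wrist force passes 120 N, or if a joint passes its speed limit or range.

## Working session

There is one attempt and no reset: what is moved stays moved. The work goes in short steps, Python scripts to look and compute and a tool call to move; the robot and the scene stay as the last step left them, time stands still between calls to the robot, and variables do not carry over. Pictures are saved under pics/ and viewed, at most 10 in all, crops included, and the job is handed in when it is done.

Besides the shell and the picture viewer there is one more tool, called after "Call:" as name([rows], argument=value, ...), one row to a line, values as JSON. play_rows: Moves the arm, as the interface text tells. Its arguments: {"type":"object","properties":{"series":{"type":"array","items":{"type":"array","items":{"type":"array","items":{"type":"number"}}}},"newtons":{"type":"number"}},"required":["series"]}

```bash
mkdir -p pics; cat > h.py <<'E'
import numpy as np, cv2
from scipy.spatial.transform import Rotation as R
from plant import ctrl
def q2R(q): return R.from_quat([q[1],q[2],q[3],q[0]])
def ray(c,u,v):
    f=240/np.tan(np.radians(c['fov_y'])/2)
    K=np.array([[f,0,c['cx']],[0,f,c['cy']],[0,0,1]]);
    d=np.array([(u-c['cx'])/f,(v-c['cy'])/f]); s=d.copy()
    for _ in range(30): s=d/(1+c['k1']*(s@s))
    return np.array(c['position']),q2R(c['orientation']).apply([s[0],s[1],1])
def onz(c,u,v,z):
    o,d=ray(c,u,v); return o+d*(z-o[2])/d[2]
def proj(c,p):
    f=240/np.tan(np.radians(c['fov_y'])/2)
    s=q2R(c['orientation']).inv().apply(np.array(p)-c['position']); s=s[:2]/s[2]
    s=s*(1+c['k1']*(s@s)); return s*f+[c['cx'],c['cy']]
def snap(name,fn):
    c=ctrl.read_camera(name); cv2.imwrite('pics/'+fn,c['img'][:,:,::-1]); 
    import pickle; pickle.dump(c,open('pics/'+fn+'.pkl','wb')); return c
def load(fn):
    import pickle; return pickle.load(open('pics/'+fn+'.pkl','rb'))
E
python3 - <<'E'
from h import *
for n in('scene','top'):
    c=snap(n,n+'0.png'); print(n,c['fov_y'],c['cx'],c['cy'],c['k1'],c['position'],c['orientation'])
print(ctrl.observe())
E
```

```text
scene 49.660366281983805 320.8103302429421 243.24782344416462 -0.14555939545851837 [ 1.04085814 -0.53689563  0.57737289] [-0.42984715  0.83985584  0.29198975 -0.15689352]
top 53.62299580301823 328.24114687831093 231.61881496287833 -0.022749005889010163 [ 4.62185511e-01 -1.85209276e-04  9.14887537e-01] [-0.05992537  0.70780008 -0.70189343  0.05266512]
{'time_s': 0.1, 'joints': array([-1.33007746e+00,  8.78418114e-02,  1.37206572e+00,  3.60636354e-05,
        1.68359146e+00, -1.03098300e-01]), 'joint_velocities': array([-0.00038528, -0.0015738 , -0.00388457,  0.00044279, -0.00062948,
       -0.0005458 ]), 'tau': array([ 2.50609672e-03, -3.41251481e+01, -3.03300941e+01,  7.20805954e-02,
        3.03587120e-02, -9.47814669e-05]), 'tool_pos': array([ 0.18528913, -0.51733921,  0.20446166]), 'eef_rot': array([-9.52142866e-04,  9.85259281e-01,  1.71065017e-01, -4.76591581e-05]), 'wrist_force': array([-0.01830652, -0.26935671, -0.03188058]), 'wrist_torque': array([ 0.04274987,  0.00040113, -0.01824258]), 'grip_force': 0.0, 'width': 0.09430949086854663}
```

View pics/top0.png

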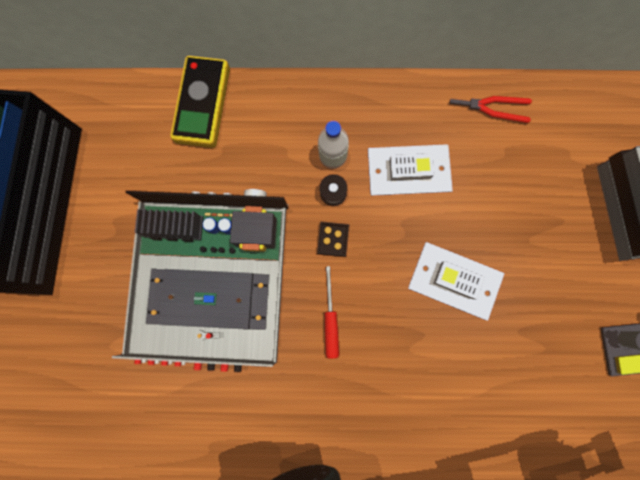

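View pics/scene0.png

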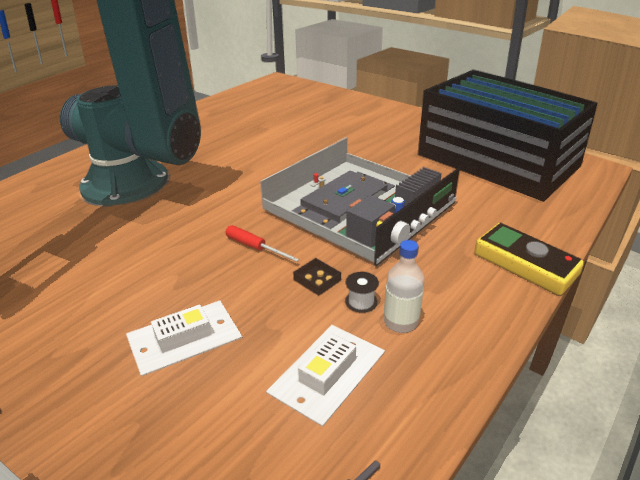

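The top view shows two look-alike covers: A at pixel (410,170) and B at (456,281). B is farther right, meaning lower y, so I choose B. The stud candidates are the brown dots at about (171,296) and (239,300). The clip knob is red, at about (205,335). I'll check this in one close crop.

```bash
python3 - <<'E'
from h import *
c=load('top0.png'); im=c['img'][:,:,::-1]
a=cv2.resize(im[255:375,115:285],None,fx=4.4,fy=4.4,interpolation=cv2.INTER_CUBIC)[:528]
b=cv2.resize(im[235:325,400:515],None,fx=3,fy=3,interpolation=cv2.INTER_CUBIC)
cv2.imwrite('pics/amp0.png',a); cv2.imwrite('pics/cov0.png',b)
# covers: white low-sat blobs
hsv=cv2.cvtColor(np.ascontiguousarray(im),cv2.COLOR_BGR2HSV)
def blobs(m,x0,x1,y0,y1,amin):
    m2=np.zeros_like(m); m2[y0:y1,x0:x1]=m[y0:y1,x0:x1]
    return [k for k in cv2.findContours(m2,cv2.RETR_EXTERNAL,cv2.CHAIN_APPROX_NONE)[0] if cv2.contourArea(k)>amin]
m=((hsv[...,1]<60)&(hsv[...,2]>120)).astype(np.uint8)
for k in blobs(m,350,520,130,330,1000):
    P=np.array([onz(c,*p[0],0.003)[:2] for p in k]).astype(np.float32)
    r=cv2.minAreaRect(P*1000); print('cover',r, cv2.minAreaRect(k)[0])
    # holes
br=((hsv[...,0]<22)&(hsv[...,1]>80)).astype(np.uint8)
for k in cv2.findContours(br[235:325,400:515].copy(),cv2.RETR_LIST,cv2.CHAIN_APPROX_NONE)[0]:
    (u,v),w,_=cv2.minAreaRect(k)
    if 2<max(w)<12: print('hole',u+400,v+235,w,onz(c,u+400,v+235,0.003))
for k in cv2.findContours(br[255:375,135:275].copy(),cv2.RETR_LIST,cv2.CHAIN_APPROX_NONE)[0]:
    M=cv2.moments(k); (u,v),w,_=cv2.minAreaRect(k)
    if 1<max(w)<12: print('brass',round(u+135,1),round(v+255,1),w,onz(c,u+135,v+255,0.04))
E
```

```text
cover ((516.1769409179688, -235.30841064453125), (161.68475341796875, 97.5116195678711), 68.09860229492188) (456.39654541015625, 280.75860595703125)
cover ((735.2897338867188, -150.02952575683594), (97.28221893310547, 161.4033660888672), 3.1272504329681396) (409.5453796386719, 169.49794006347656)
hole 487.0 293.0 (4.0, 4.0) [ 0.49262719 -0.29361498  0.003     ]
hole 425.25 267.75 (4.242640495300293, 3.535533905029297) [ 0.53990919 -0.17699983  0.003     ]
brass 199.0 335.5 (3.0, 4.0) [0.41035649 0.241941   0.04      ]
brass 208.5 335.5 (5.0, 7.0) [0.41056865 0.22463419 0.04      ]
brass 258.0 317.0 (5.656853675842285, 5.656853675842285) [0.44458517 0.13576185 0.04      ]
brass 153.0 312.0 (5.656853675842285, 5.656853675842285) [0.45140023 0.32876179 0.04      ]
brass 238.5 299.5 (3.0, 3.0) [0.4757559 0.1725271 0.04     ]
brass 170.0 296.5 (3.0, 4.0) [0.47986762 0.29908039 0.04      ]
brass 260.0 284.5 (5.0, 6.0) [0.50345161 0.1339437  0.04      ]
brass 157.0 280.0 (5.656853675842285, 5.656853675842285) [0.50982807 0.32513935 0.04      ]
brass 263.0 259.0 (4.0, 0.0) [0.55051143 0.12985287 0.04      ]
brass 257.0 259.0 (2.0, 0.0) [0.55041623 0.14099371 0.04      ]
brass 233.5 258.0 (5.0, 0.0) [0.55190046 0.18475989 0.04      ]
```

View pics/amp0.png

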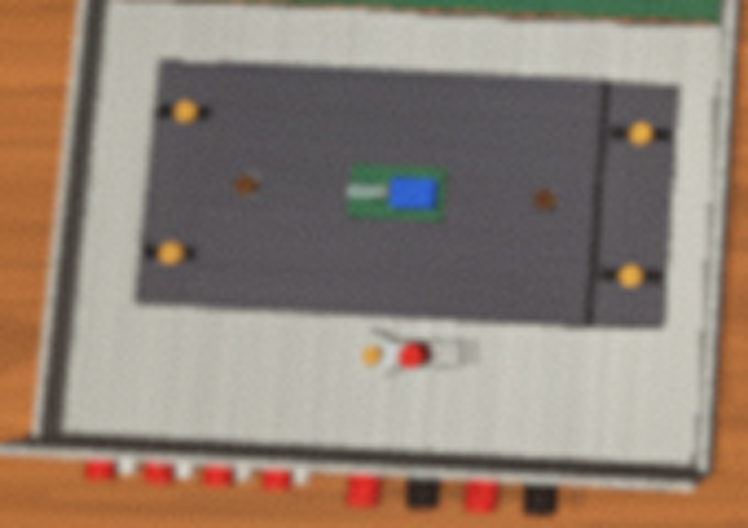

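View pics/cov0.png

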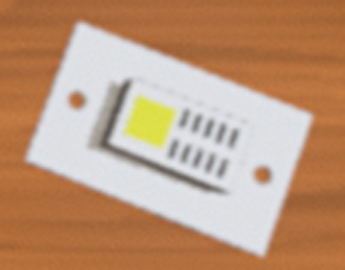

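The chosen cover is B. Its holes are at pixels (425,268) and (487,293), 125.8 mm apart, which fits the stated 126 mm. Its centre is (0.516, -0.235) and its yaw is -22.1°. The studs are at (170.3,296.7) and (238.2,300.0), 126.6 mm apart. Their midpoint is about (0.4775, 0.2357) and the amp yaw is about -2°. The pivot at (199,335) is 67 mm behind that line, which also fits. Next I turn and approach above B.

Call:
play_rows([
  [[0,0,0,0,0,-1,1],[0,0,0,0,0,-1,1],[0,0,0,0,0,-1,1],[0,0,0,0,0,-1,1],[0,0,0,0,0,-1,1],[0,0,0,0,0,-1,1],[0,0,0,0,0,-1,1],[0,0,0,0,0,-1,1],[0,0,0,0,0,0,1]],
])

```text
time_s: 0.85
tool_pos: [0.1853, -0.5175, 0.2048]
eef_rot: [-0.001, 0.83, 0.558, 0.0]
wrist_force: [0.4, 0.3, 0.2]
width: 0.0938
grip_force: 0.0
```

Call:
play_rows([
  [[0.8,0.42,0.11,0,0,0,1],[0.8,0.42,0.11,0,0,0,1],[0.8,0.42,0.11,0,0,0,1],[0.8,0.42,0.11,0,0,0,1],[0.8,0.42,0.11,0,0,0,1],[0.8,0.42,0.11,0,0,0,1],[0.8,0.42,0.11,0,0,0,1],[0.8,0.42,0.11,0,0,0,1],[0.8,0.42,0.11,0,0,0,1],[0.8,0.42,0.11,0,0,0,1],[0.8,0.42,0.11,0,0,0,1],[0.8,0.42,0.11,0,0,0,1]],
])

```text
time_s: 1.85
tool_pos: [0.5186, -0.2375, 0.1521]
eef_rot: [-0.0, 0.831, 0.556, -0.0]
wrist_force: [-0.0, -0.2, 0.3]
width: 0.0939
grip_force: 0.0
```

```bash
cat >> h.py <<'E'
def go(p,yaw=None):
    """remaining shift (tool axes, 40mm units) and turn (6 deg units) to p, tool-down with tool-x yaw deg"""
    s=ctrl.observe(); Rm=q2R(s['eef_rot']); 
    y=np.degrees(np.arctan2(*Rm.as_matrix()[[1,0],0])); yaw=y if yaw is None else yaw
    T=R.from_euler('z',yaw,degrees=True)*R.from_euler('x',180,degrees=True)
    print('t',round(s['time_s'],2),'pos',s['tool_pos'].round(4),'yaw',round(y,2),'w',round(s['width'],4),'F',np.round(s['wrist_force'],1),'j',s['joints'].round(2))
    print('shift now-axes',(Rm.inv().apply(np.array(p)-s['tool_pos'])/.04).round(3),'target-axes',(T.inv().apply(np.array(p)-s['tool_pos'])/.04).round(3),'turn',(np.degrees((Rm.inv()*T).as_rotvec())/6).round(3))
E
python3 - <<'E'
from h import *
go([.5163,-.2353,.006],67.9)
E
```

```text
t 1.85 pos [ 0.5186 -0.2375  0.1521] yaw 67.53 w 0.0939 F [-0.  -0.2  0.3] j [-0.53  0.15  1.41 -0.    1.58 -0.14]
shift now-axes [ 0.03  -0.073  3.653] target-axes [ 0.03  -0.074  3.653] turn [-0.004  0.001 -0.061]
```

Call:
play_rows([
  [[0.03,-0.07,0.5,0,0,-0.06,1],[0,0,0.5,0,0,0,1],[0,0,0.5,0,0,0,1],[0,0,0.5,0,0,0,1],[0,0,0.5,0,0,0,1],[0,0,0.5,0,0,0,1],[0,0,0.4,0,0,0,1],[0,0,0.2,0,0,0,1],[0,0,0.05,0,0,0,1],[0,0,0,0,0,0,1]],
])

```text
time_s: 2.68
tool_pos: [0.5152, -0.2367, 0.0062]
eef_rot: [-0.001, 0.829, 0.559, -0.0]
wrist_force: [0.3, -0.2, 0.7]
width: 0.0939
grip_force: 0.0
```

Call:
play_rows([
  [[0,0,0,0,0,0,0.2],[0,0,0,0,0,0,0.2],[0,0,0,0,0,0,0.2],[0,0,0,0,0,0,0.2],[0,0,0,0,0,0,0.2],[0,0,0,0,0,0,0.2],[0,0,0,0,0,0,0.2],[0,0,0,0,0,0,0.2],[0,0,0,0,0,0,0.2]],
], newtons=25)

```text
time_s: 3.43
tool_pos: [0.5152, -0.2368, 0.0067]
eef_rot: [-0.0, 0.829, 0.56, -0.0]
wrist_force: [-0.7, -0.1, 0.2]
width: 0.0438
grip_force: 25.0
```

Call:
play_rows([
  [[0,0,-0.2,0,0,0,0.2],[0,0,-0.4,0,0,0,0.2],[0,0,-0.6,0,0,0,0.2],[0,0,-0.6,0,0,0,0.2],[0,0,-0.6,0,0,0,0.2],[0,0,-0.4,0,0,-0.4,0.2],[0,0,-0.2,0,0,-0.8,0.2],[0,0,0,0,0,-0.9,0.2],[0,0,0,0,0,-0.8,0.2],[0,0,0,0,0,-0.4,0.2],[0,0,0,0,0,0,0.2]],
])

```text
time_s: 4.35
tool_pos: [0.5152, -0.2367, 0.1266]
eef_rot: [-0.0, 0.72, 0.694, -0.0]
wrist_force: [0.3, 0.5, -2.7]
width: 0.0436
grip_force: 25.0
```

```bash
python3 - <<'E'
from h import *
go([.4775,.2357,.125],88)
E
```

```text
t 4.35 pos [ 0.5152 -0.2367  0.1266] yaw 87.89 w 0.0436 F [ 0.3  0.5 -2.7] j [-0.53  0.15  1.45 -0.    1.53 -0.49]
shift now-axes [11.768 -1.377  0.042] target-axes [11.771 -1.355  0.039] turn [-0.005 -0.002 -0.018]
```

Call:
play_rows([
  [[0.4,-0.06,0,0,0,0,0.2],[0.7,-0.08,0,0,0,0,0.2],[0.8,-0.09,0,0,0,0,0.2],[0.8,-0.09,0,0,0,0,0.2],[0.8,-0.09,0,0,0,0,0.2],[0.8,-0.09,0,0,0,0,0.2],[0.8,-0.09,0,0,0,0,0.2],[0.8,-0.09,0,0,0,0,0.2],[0.8,-0.09,0,0,0,0,0.2],[0.8,-0.09,0,0,0,0,0.2],[0.8,-0.09,0,0,0,0,0.2],[0.8,-0.09,0,0,0,0,0.2]],
])

```text
time_s: 5.35
tool_pos: [0.4863, 0.1307, 0.1267]
eef_rot: [-0.0, 0.72, 0.693, 0.0]
wrist_force: [0.7, -0.5, -1.7]
width: 0.0439
grip_force: 25.0
```

Call:
play_rows([
  [[0.8,-0.09,0,0,0,0,0.2],[0.8,-0.09,0,0,0,0,0.2],[0.7,-0.08,0,0,0,0,0.2],[0.4,-0.07,0,0,0,0,0.2],[0,0,0.4,0,0,0,0.2],[0,0,0.4,0,0,0,0.2],[0,0,0,0,0,0,0.2],[0,0,0,0,0,0,0.2]],
])

```text
time_s: 6.02
tool_pos: [0.4768, 0.237, 0.0936]
eef_rot: [-0.001, 0.72, 0.694, -0.001]
wrist_force: [0.6, 0.5, -2.1]
width: 0.0437
grip_force: 25.0
```

```bash
python3 - <<'E'
from h import *
go([.4775,.2357,.06],88)
c=snap('top','top1.png'); snap('scene','scene1.png')
im=c['img'][:,:,::-1]
cv2.imwrite('pics/top1c.png',cv2.resize(im[200:390,100:320],None,fx=3.6,fy=3.6,interpolation=cv2.INTER_CUBIC)[:599,:799])
E
```

```text
t 6.02 pos [0.4768 0.237  0.0936] yaw 87.86 w 0.0437 F [ 0.6  0.5 -2.1] j [0.35 0.1  1.58 0.   1.46 0.39]
shift now-axes [-0.03   0.022  0.839] target-axes [-0.031  0.02   0.839] turn [-0.03   0.01  -0.024]
```

View pics/top1c.png

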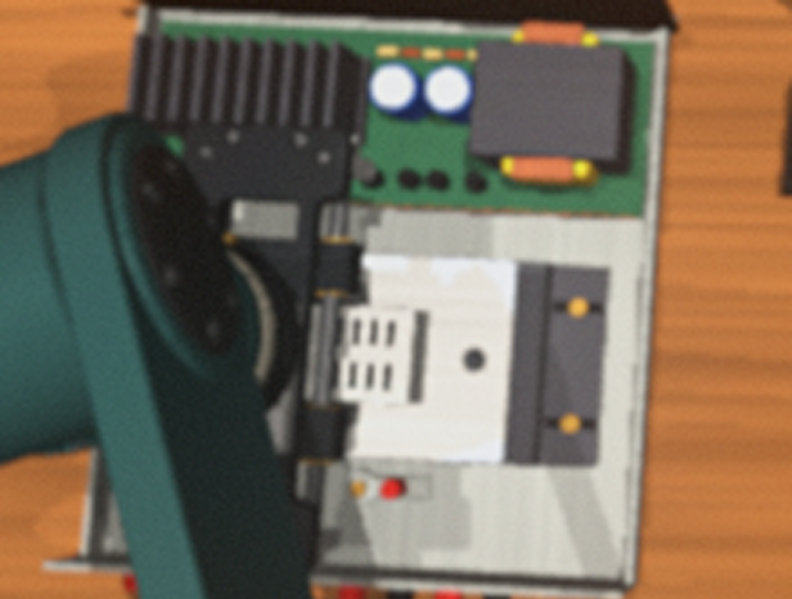

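```bash
python3 - <<'E'
from h import *
def cen(im,u,v,r,dark=True):
    g=cv2.cvtColor(np.ascontiguousarray(im[v-r:v+r+1,u-r:u+r+1]),cv2.COLOR_RGB2GRAY).astype(float)
    w=np.clip(np.median(g)-g-15,0,None) 
    yy,xx=np.mgrid[-r:r+1,-r:r+1]; return u+(w*xx).sum()/w.sum(), v+(w*yy).sum()/w.sum()
def cenb(im,u,v,r):
    p=im[v-r:v+r+1,u-r:u+r+1].astype(float); w=np.clip(p[...,0]-p[...,2]-20,0,None)
    yy,xx=np.mgrid[-r:r+1,-r:r+1]; return u+(w*xx).sum()/w.sum(), v+(w*yy).sum()/w.sum()
c0=load('top0.png');c1=load('top1.png')
h=cen(c1['img'],231,299,5); print('hole now',h,onz(c1,*h,.0899))
S=[]
for u,v in((170,297),(238,300)):
    p=cenb(c0['img'],u,v,4); S.append(onz(c0,*p,.0395)); print('stud',p,S[-1])
S=np.array(S);d=S[0]-S[1];print('d',np.linalg.norm(d),'yaw',np.degrees(np.arctan2(-d[0],d[1])),'mid',S.mean(0))
H=[]
for u,v in((425,268),(487,293)):
    p=cen(c0['img'],u,v,4); H.append(onz(c0,*p,.002)); print('h0',p,H[-1])
H=np.array(H);d=H[0]-H[1];print(np.linalg.norm(d),np.degrees(np.arctan2(-d[0],d[1])),H.mean(0))
# scene projections of studs and of holes as believed
cs=load('scene0.png'); c2=load('scene1.png')
print('scene studs',[proj(cs,s).round(1) for s in S])
s1=np.array(onz(c1,*h,.0899)); v=(S[0]-S[1])/np.linalg.norm(S[0]-S[1])*.126
print('scene holes',proj(c2,s1).round(1),proj(c2,s1+v).round(1))
a=cv2.resize(cs['img'][140:240,260:400,::-1],None,fx=4,fy=4,interpolation=cv2.INTER_CUBIC)
b=cv2.resize(c2['img'][110:210,260:400,::-1],None,fx=4,fy=4,interpolation=cv2.INTER_CUBIC)[:199+200]
cv2.imwrite('pics/sc.png',cv2.resize(np.vstack([a,b]),None,fx=.74,fy=.74))
E
```

```text
hole now (np.float64(231.28212204845138), np.float64(299.4704078503527)) [0.47490438 0.17517826 0.0899    ]
stud (np.float64(170.22332015810278), np.float64(296.6383399209486)) [0.4796302  0.29882239 0.0395    ]
stud (np.float64(238.31713554987212), np.float64(299.925831202046)) [0.47498799 0.17293233 0.0395    ]
d 0.12597562154982064 yaw -2.1118294935819484 mid [0.47730909 0.23587736 0.0395    ]
h0 (np.float64(425.30395683453236), np.float64(267.93884892086334)) [ 0.5396319  -0.17728923  0.002     ]
h0 (np.float64(487.31488203266787), np.float64(292.8058076225045)) [ 0.49303258 -0.29455381  0.002     ]
0.1261843104074781 -21.67219017165698 [ 0.51633224 -0.23592152  0.002     ]
scene studs [array([362.7, 176.2]), array([325.3, 198.9])]
scene holes [325.8 176.4] [364.  154.9]
```

View pics/sc.png

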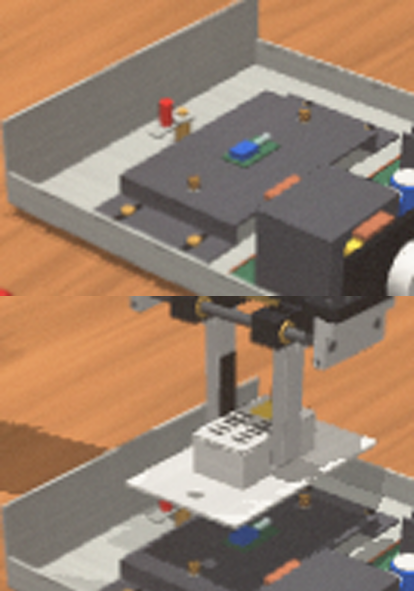

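The studs and the right-hand hole agree in both views. The hole is 2.2 mm too far towards +y and the yaw matches. I shift the cover and lower it to just above the studs.

Call:
play_rows([
  [[-0.055,0.005,0.2,-0.03,0.01,0,0.2],[0,0,0.3,0,0,0,0.2],[0,0,0.3,0,0,0,0.2],[0,0,0.2,0,0,0,0.2],[0,0,0.05,0,0,0,0.2],[0,0,0,0,0,0,0.2],[0,0,0,0,0,0,0.2],[0,0,0,0,0,0,0.2]],
])

```text
time_s: 6.78
tool_pos: [0.4791, 0.2348, 0.0532]
eef_rot: [0.001, 0.72, 0.694, 0.002]
wrist_force: [-0.2, -0.2, -2.3]
width: 0.0438
grip_force: 25.0
```

```bash
python3 - <<'E'
from h import *
go([.4770,.2348,.0367],88)
c=snap('top','top2.png'); S=np.array([.47499,.17293,.0395]); p=proj(c,S)
im=c['img']; g=im[290:312,225:250].copy()
print('stud expect',p)
go_=cv2.cvtColor(g,cv2.COLOR_RGB2GRAY); print(go_[2:20,5:22])
E
```

```text
t 6.78 pos [0.4791 0.2348 0.0532] yaw 87.86 w 0.0438 F [-0.2 -0.2 -2.3] j [ 0.35  0.13  1.63 -0.    1.37  0.39]
shift now-axes [-0.003 -0.054  0.412] target-axes [-0.002 -0.053  0.412] turn [ 0.04  -0.013 -0.024]
stud expect [238.31844603 299.92473611]
[[226 225 226 225 226 225 226 224 226 227 226 227 226 226 228 227 213]
 [226 226 226 226 225 227 227 228 226 227 226 227 227 227 227 226 210]
 [226 227 228 228 228 228 226 225 226 228 228 228 228 227 228 226 211]
 [228 228 228 229 226 221 208 198 204 211 225 228 228 228 230 229 210]
 [227 228 228 227 220 197 164 136 139 163 204 225 228 228 229 227 209]
 [227 227 228 224 200 152 111  85  80 111 172 216 229 228 229 229 207]
 [228 227 227 220 183 122  83  73  69  88 150 208 226 230 228 229 207]
 [227 228 229 220 183 122  76  67  67  93 155 210 230 229 230 229 206]
 [227 227 229 223 197 144  95  71  78 120 179 219 230 230 231 233 205]
 [226 227 226 221 212 180 144 126 134 165 206 226 229 228 229 228 201]
 [227 225 221 221 222 215 204 194 200 212 223 227 228 227 226 221 193]
 [227 228 227 226 229 228 228 225 226 228 228 229 228 226 226 220 184]
 [228 229 229 229 229 230 230 230 230 229 230 229 229 229 230 220 187]
 [228 228 228 228 228 228 228 227 228 229 230 228 229 229 229 224 189]
 [229 227 227 228 227 228 228 228 229 227 228 229 228 228 228 221 185]
 [228 228 228 228 228 227 228 229 227 227 228 228 228 229 229 217 175]
 [228 227 228 227 228 228 229 229 228 227 228 228 227 229 229 213 164]
 [227 226 228 227 228 228 228 228 227 228 227 227 228 228 228 211 155]]
```

```bash
cat >> h.py <<'E'
def hole(c,u,v,r=6):
    g=cv2.cvtColor(np.ascontiguousarray(c['img'][v-r:v+r+1,u-r:u+r+1]),cv2.COLOR_RGB2GRAY).astype(float)
    w=np.clip(np.median(g)-g-15,0,None); yy,xx=np.mgrid[-r:r+1,-r:r+1]
    return u+(w*xx).sum()/w.sum(), v+(w*yy).sum()/w.sum()
E
python3 - <<'E'
from h import *
c=load('top2.png'); h=hole(c,238,298); s=ctrl.observe(); z=s['tool_pos'][2]-.0037
P=onz(c,*h,z); print(h,P,'hole-stud',P[:2]-[.47499,.17293],s['tool_pos'],s['eef_rot'],s['time_s'])
E
```

```text
(np.float64(237.2613424487259), np.float64(298.56339341205717)) [0.47726334 0.17294123 0.04962245] hole-stud [2.27333880e-03 1.12309753e-05] [0.47913716 0.23486363 0.05332245] [0.00107845 0.7201815  0.6937818  0.00206211] 6.8333
```

Call:
play_rows([
  [[0,-0.055,0.04,0.04,-0.01,0,0.2],[0,0,0,0,0,0,0.2],[0,0,0,0,0,0,0.2]],
])

```text
time_s: 7.08
tool_pos: [0.4764, 0.2348, 0.0512]
eef_rot: [-0.0, 0.72, 0.694, -0.0]
wrist_force: [-0.3, -0.9, -2.0]
width: 0.0439
grip_force: 25.0
```

```bash
python3 - <<'E'
from h import *
go([.4770,.2348,.0367],88)
c=snap('top','top3.png'); s=ctrl.observe()
h=hole(c,238,299); P=onz(c,*h,s['tool_pos'][2]-.0037); print(h,(P[:2]-[.47499,.17293])*1000)
E
```

```text
t 7.08 pos [0.4764 0.2348 0.0512] yaw 87.86 w 0.0439 F [-0.3 -0.9 -2. ] j [0.35 0.13 1.64 0.   1.38 0.39]
shift now-axes [0.001 0.015 0.362] target-axes [0.001 0.015 0.362] turn [-0.008 -0.    -0.023]
(np.float64(237.41613198900092), np.float64(300.02230369691415)) [-0.30904401  0.054325  ]
```

Call:
play_rows([
  [[0,0.01,0.025,0,0,0,0.2],[0,0,0.025,0,0,0,0.2],[0,0,0.025,0,0,0,0.2],[0,0,0.025,0,0,0,0.2],[0,0,0.02,0,0,0,0.2],[0,0,0,0,0,0,0.2],[0,0,0,0,0,0,0.2]],
])

```text
time_s: 7.72
tool_pos: [0.4767, 0.2347, 0.0461]
eef_rot: [-0.0, 0.72, 0.694, -0.001]
wrist_force: [0.1, 0.4, -2.3]
width: 0.0436
grip_force: 25.0
```

```bash
python3 - <<'E'
from h import *
go([.4770,.2348,.0367],88)
c=snap('top','top4.png'); s=ctrl.observe()
h=hole(c,238,300); P=onz(c,*h,s['tool_pos'][2]-.0037); print(h,(P[:2]-[.47499,.17293])*1000,s['wrist_force'],s['wrist_torque'])
E
```

```text
t 7.72 pos [0.4767 0.2347 0.0461] yaw 87.86 w 0.0436 F [ 0.1  0.4 -2.3] j [0.35 0.13 1.64 0.   1.37 0.39]
shift now-axes [0.003 0.007 0.235] target-axes [0.003 0.007 0.235] turn [-0.012  0.002 -0.024]
(np.float64(238.0072202166065), np.float64(299.96028880866425)) [-0.11395817 -0.02615775] [-0.27298528 -0.08168469 -2.37424139] [-0.00301503 -0.09624843  0.03311934]
```

Call:
play_rows([
  [[0,0,0.015,0,0,0,0.2],[0,0,0.015,0,0,0,0.2],[0,0,0.015,0,0,0,0.2],[0,0,0.015,0,0,0,0.2],[0,0,0,0,0,0,0.2]],
])

```text
time_s: 8.18
tool_pos: [0.4767, 0.2347, 0.0437]
eef_rot: [-0.0, 0.72, 0.694, -0.001]
wrist_force: [0.5, -0.1, -0.8]
width: 0.0439
grip_force: 25.0
```

Call:
play_rows([
  [[0,0,0.015,0,0,0,0.2],[0,0,0.015,0,0,0,0.2],[0,0,0,0,0,0,0.2]],
])

```text
time_s: 8.43
tool_pos: [0.4767, 0.2347, 0.0425]
eef_rot: [-0.0, 0.72, 0.694, -0.001]
wrist_force: [-0.6, -1.1, -2.7]
width: 0.044
grip_force: 25.0
```

Call:
play_rows([
  [[0,0,0.015,0,0,0,0.2],[0,0,0.015,0,0,0,0.2],[0,0,0.015,0,0,0,0.2],[0,0,0.015,0,0,0,0.2],[0,0,0,0,0,0,0.2]],
])

```text
time_s: 8.85
tool_pos: [0.4767, 0.2347, 0.04]
eef_rot: [-0.0, 0.72, 0.694, -0.001]
wrist_force: [0.4, -0.4, -1.6]
width: 0.0437
grip_force: 25.0
```

Call:
play_rows([
  [[0,0,0.015,0,0,0,0.2],[0,0,0.015,0,0,0,0.2],[0,0,0.015,0,0,0,0.2],[0,0,0.015,0,0,0,0.2],[0,0,0,0,0,0,0.2]],
])

```text
time_s: 9.27
tool_pos: [0.4767, 0.2347, 0.0377]
eef_rot: [-0.0, 0.72, 0.694, -0.001]
wrist_force: [-1.1, 0.5, -2.3]
width: 0.044
grip_force: 25.0
```

Call:
play_rows([
  [[0,0,0.01,0,0,0,0.2],[0,0,0.01,0,0,0,0.2],[0,0,0,0,0,0,0.2]],
])

```text
time_s: 9.52
tool_pos: [0.4767, 0.2347, 0.0369]
eef_rot: [-0.0, 0.72, 0.694, -0.0]
wrist_force: [0.2, -0.4, -2.3]
width: 0.0442
grip_force: 25.0
```

Call:
play_rows([
  [[0,0,0.01,0,0,0,0.2],[0,0,0,0,0,0,0.2]],
])

```text
time_s: 9.68
tool_pos: [0.4769, 0.2347, 0.0367]
eef_rot: [-0.0, 0.72, 0.694, -0.0]
wrist_force: [0.2, -0.4, -2.6]
width: 0.0441
grip_force: 25.0
```

```bash
python3 - <<'E'
from h import *
go([.4767,.2347,.0367],88); c=snap('top','top5.png')
print(c['img'][290:310,228:250,0])
E
```

```text
t 9.68 pos [0.4769 0.2347 0.0367] yaw 87.86 w 0.0441 F [ 0.2 -0.4 -2.6] j [0.35 0.14 1.65 0.   1.35 0.39]
shift now-axes [-0.001 -0.005  0.001] target-axes [-0.001 -0.005  0.001] turn [-0.008  0.    -0.024]
[[214 228 227 225 227 226 224 225 226 227 228 227 228 227 228 227 228 229
  229 231 214 168]
 [217 230 227 227 226 226 227 226 226 226 227 227 227 227 229 228 228 227
  230 230 209 160]
 [220 231 229 227 228 229 227 228 228 228 228 228 228 228 228 228 229 229
  230 230 211 152]
 [224 230 228 229 229 229 229 229 229 228 229 228 230 229 229 229 230 229
  230 230 212 152]
 [225 230 229 229 229 228 230 229 229 229 229 229 230 230 229 228 230 229
  231 230 212 148]
 [227 232 230 229 230 229 230 230 231 231 232 231 231 231 231 229 230 229
  230 232 209 140]
 [230 230 230 230 230 230 230 231 230 228 219 219 222 229 230 231 230 230
  233 232 208 140]
 [230 232 230 230 230 231 230 231 225 202 175 166 179 207 227 232 231 231
  231 233 204 134]
 [229 230 231 230 230 230 230 230 209 162 118 109 127 166 207 231 232 232
  233 229 198 126]
 [232 231 230 230 230 231 231 223 185 131  97  91  95 13
[... 267 characters left out ...]
3 111 127 169 211 230 232 232
  232 219 176 107]
 [231 229 228 229 229 229 230 230 221 203 180 170 179 205 226 230 230 231
  230 217 168  99]
 [231 231 230 230 230 230 231 231 232 231 222 220 223 228 231 231 230 230
  231 215 164 101]
 [234 232 231 231 231 230 231 230 232 231 232 232 232 232 231 231 232 231
  232 213 155  93]
 [232 230 231 230 231 231 230 231 231 231 231 231 231 230 232 231 230 232
  234 216 153  89]
 [232 230 230 231 230 230 230 230 231 230 231 231 231 230 232 231 231 232
  233 216 155  84]
 [232 231 231 231 230 231 231 231 231 231 231 231 231 231 231 230 231 232
  233 213 152  88]
 [231 231 231 231 230 232 231 231 231 232 230 230 231 231 231 231 231 232
  234 212 143  79]]
```

Call:
play_rows([
  [[0,0,0.01,0,0,0,0.2],[0,0,0,0,0,0,0.2]],
])

```text
time_s: 9.9
tool_pos: [0.4769, 0.2347, 0.0367]
eef_rot: [-0.0, 0.72, 0.694, -0.0]
wrist_force: [-1.5, 0.0, 0.8]
width: 0.0439
grip_force: 25.0
```

Call:
play_rows([
  [[0,0,0,0,0,0,0.62],[0,0,0,0,0,0,0.62],[0,0,0,0,0,0,0.62],[0,0,0,0,0,0,0.62],[0,0,0,0,0,0,0.62]],
])

```text
time_s: 10.32
tool_pos: [0.4769, 0.2348, 0.0364]
eef_rot: [-0.0, 0.72, 0.694, -0.0]
wrist_force: [0.1, 0.1, 0.3]
width: 0.0584
grip_force: 0.0
```

Call:
play_rows([
  [[0,0,-0.2,0,0,0,0.62],[0,0,-0.4,0,0,0,0.62],[0,0,-0.5,0,0,0,0.62],[0,0,-0.5,0,0,0,0.62],[0,0,-0.5,0,0,0,0.62],[0,0,-0.4,0,0,0,0.62],[-0.8,0,0,0,0,0,0],[-0.8,0,0,0,0,0,0],[-0.8,0,0,0,0,0,0],[-0.8,0,0,0,0,0,0],[-0.8,0,0,0,0,0,0],[-0.8,0,0,0,0,0,0]],
])

```text
time_s: 11.32
tool_pos: [0.4696, 0.0415, 0.1371]
eef_rot: [0.0, 0.72, 0.694, 0.0]
wrist_force: [0.5, 0.6, 0.1]
width: 0.0215
grip_force: 0.0
```

```bash
python3 - <<'E'
from h import *
go([.41,.22,.1],88)
c=snap('top','top6.png'); d=snap('scene','scene6.png'); im=c['img'][:,:,::-1]
a=cv2.resize(im[255:375,115:285],None,fx=3.4,fy=3.4,interpolation=cv2.INTER_CUBIC)
b=cv2.resize(d['img'][140:240,260:400,::-1],(578,413))[:190]
b=cv2.resize(d['img'][150:220,290:390,::-1],None,fx=2.7,fy=2.7)
b=cv2.copyMakeBorder(b,0,0,0,a.shape[1]-b.shape[1],cv2.BORDER_CONSTANT)
cv2.imwrite('pics/amp6.png',np.vstack([a,b])[:600])
E
```

```text
t 11.32 pos [0.4696 0.0415 0.1371] yaw 87.88 w 0.0215 F [0.5 0.6 0.1] j [-0.03 -0.07  1.66 -0.    1.55  0.  ]
shift now-axes [ 4.405 -1.654  0.928] target-axes [ 4.408 -1.644  0.928] turn [ 0.003  0.001 -0.02 ]
```

View pics/amp6.png

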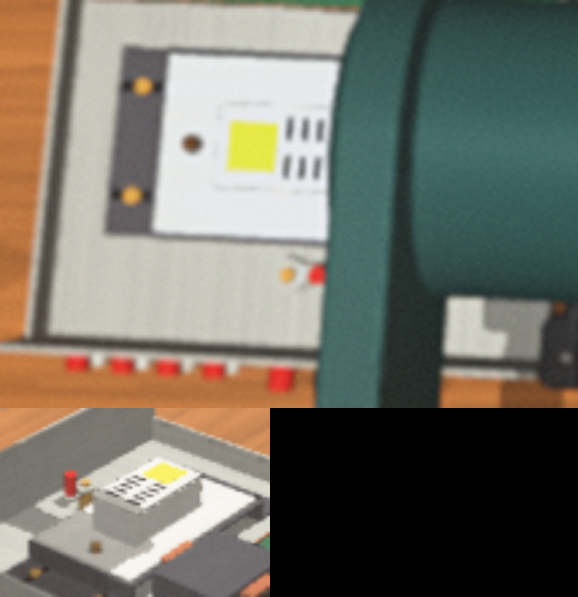

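Cover is seated. The left stud shows inside its hole at crop (192,143), and the right stud shows in the scene crop at (96,547). Next is the clip: I locate the knob and pivot.

```bash
python3 - <<'E'
from h import *
c=load('top0.png');im=c['img'].astype(int)
def cm(m,u0,u1,v0,v1):
    s=m[v0:v1,u0:u1]; y,x=np.nonzero(s); return x.mean()+u0,y.mean()+v0,len(x)
r=(im[...,0]-im[...,1]>100)&(im[...,2]<90)
k=cm(r,202,216,328,343); K=onz(c,k[0],k[1],.053); print(k,K)
b=(im[...,0]-im[...,2]>60)&(im[...,1]>110)
p=cm(b,193,204,328,343); P=onz(c,p[0],p[1],.042); print(p,P)
y=np.radians(-2.11); A=np.array([[np.cos(y),-np.sin(y)],[np.sin(y),np.cos(y)]])
mid=np.array([.4773,.2359]); off=A.T@(P[:2]-mid)*1000; print('pivot rel mid in amp',off,'knob rel pivot',A.T@(K[:2]-P[:2])*1000)
s=load('scene0.png');i2=s['img'].astype(int); r2=(i2[...,0]-i2[...,1]>100)
q=cm(r2,308,322,170,186); o,d=ray(s,q[0],q[1]); o1,d1=ray(c,k[0],k[1])
t=np.linalg.lstsq(np.c_[d,-d1],o1-o,rcond=None)[0]; print(q,o+d*t[0],o1+d1*t[1])
Pv=mid+A@np.array([-.067,off[1]/1000]); print('pivot',Pv)
for n,a in dict(start=(-24,-17),push=(-2.2,-17),back=(-8,-17),side=(18,-33),end=(20,-13)).items(): print(n,(Pv+A@np.array(a)/1000).round(4))
go(list(Pv+A@np.array([-24,-17])/1000)+[.1],88)
E
```

```text
(np.float64(208.0), np.float64(335.36842105263156), 19) [0.41155486 0.22220129 0.053     ]
(np.float64(198.86666666666667), np.float64(335.46666666666664), 15) [0.41053104 0.24163292 0.042     ]
pivot rel mid in amp [-66.93476124   3.27072592] knob rel pivot [  1.73856058 -19.38075851]
(np.float64(315.5652173913044), np.float64(176.65217391304347), 23) [0.40980487 0.22189756 0.04831967] [0.41129657 0.22333578 0.04860314]
pivot [0.41046585 0.24163532]
start [0.3859 0.2255]
push [0.4076 0.2247]
back [0.4018 0.2249]
side [0.4272 0.208 ]
end [0.43   0.2279]
t 11.42 pos [0.4698 0.0392 0.1371] yaw 87.53 w 0.0137 F [ 0.5 -0.5 -0.5] j [-0.04 -0.06  1.66 -0.    1.55  0.01]
shift now-axes [ 4.566 -2.297  0.918] target-axes [ 4.583 -2.26   0.927] turn [ 0.002  0.018 -0.078]
```

Call:
play_rows([
  [[0.4,-0.2,0,0,0,-0.08,0],[0.7,-0.35,0,0,0,0,0],[0.7,-0.35,0,0,0,0,0],[0.7,-0.35,0.1,0,0,0,0],[0.7,-0.35,0.2,0,0,0,0],[0.7,-0.35,0.2,0,0,0,0],[0.5,-0.25,0.2,0,0,0,0],[0.18,-0.06,0.2,0,0,0,0],[0,0,0,0,0,0,0],[0,0,0,0,0,0,0],[0,0,0,0,0,0,0]],
])

```text
time_s: 12.33
tool_pos: [0.3855, 0.2281, 0.1008]
eef_rot: [0.0, 0.718, 0.697, -0.0]
wrist_force: [0.3, -0.3, 0.5]
width: 0.0005
grip_force: 0.0
```

```bash
python3 - <<'E'
from h import *
go([.3859,.2255,.047],87.9)
E
```

```text
t 12.33 pos [0.3855 0.2281 0.1008] yaw 88.3 w 0.0005 F [ 0.3 -0.3  0.5] j [ 0.41 -0.1   1.76 -0.    1.48  0.44]
shift now-axes [-0.065  0.012  1.345] target-axes [-0.065  0.012  1.345] turn [-0.001  0.003  0.066]
```

Call:
play_rows([
  [[-0.065,0.01,0.2,0,0,0.07,0],[0,0,0.3,0,0,0,0],[0,0,0.3,0,0,0,0],[0,0,0.3,0,0,0,0],[0,0,0.2,0,0,0,0],[0,0,0.05,0,0,0,0],[0,0,0,0,0,0,0],[0,0,0,0,0,0,0]],
])

```text
time_s: 13.0
tool_pos: [0.3856, 0.2258, 0.0468]
eef_rot: [-0.0, 0.72, 0.694, -0.0]
wrist_force: [-0.1, -0.0, 0.4]
width: 0.0008
grip_force: 0.0
```

```bash
python3 - <<'E'
from h import *
go([.4076,.2247,.047],87.9)
E
```

```text
t 13.0 pos [0.3856 0.2258 0.0468] yaw 87.87 w 0.0008 F [-0.1 -0.   0.4] j [ 0.4  -0.05  1.84  0.    1.36  0.44]
shift now-axes [-0.008  0.552 -0.006] target-axes [-0.008  0.552 -0.006] turn [-0.003 -0.002 -0.005]
```

Call:
play_rows([
  [[0,0.07,0,0,0,0,0],[0,0.07,0,0,0,0,0],[0,0.07,0,0,0,0,0],[0,0.07,0,0,0,0,0],[0,0,0,0,0,0,0]],
])

```text
time_s: 13.42
tool_pos: [0.3965, 0.2257, 0.0466]
eef_rot: [-0.0, 0.72, 0.694, -0.0]
wrist_force: [-1.1, -0.1, 1.0]
width: 0.0006
grip_force: 0.6
```

Call:
play_rows([
  [[0,0.07,0,0,0,0,0],[0,0.07,0,0,0,0,0],[0,0.07,0,0,0,0,0],[0,0.06,0,0,0,0,0],[0,0,0,0,0,0,0],[0,0,0,0,0,0,0]],
])

```text
time_s: 13.92
tool_pos: [0.4067, 0.2259, 0.0462]
eef_rot: [-0.001, 0.72, 0.694, -0.0]
wrist_force: [-3.9, 4.3, 2.5]
width: 0.0005
grip_force: 1.9
```

```bash
python3 - <<'E'
from h import *
go([.4018,.2249,.047],87.9)
go([.4272,.208,.047],87.9)
E
```

```text
t 13.92 pos [0.4067 0.2259 0.0462] yaw 87.93 w 0.0005 F [-3.9  4.3  2.5] j [ 0.38 -0.01  1.8   0.    1.36  0.42]
shift now-axes [-0.031 -0.121 -0.02 ] target-axes [-0.031 -0.121 -0.02 ] turn [-0.021 -0.011  0.005]
t 13.92 pos [0.4067 0.2259 0.0462] yaw 87.93 w 0.0005 F [-3.9  4.3  2.5] j [ 0.38 -0.01  1.8   0.    1.36  0.42]
shift now-axes [-0.43   0.529 -0.022] target-axes [-0.43   0.529 -0.02 ] turn [-0.021 -0.011  0.005]
```

Call:
play_rows([
  [[0,-0.15,-0.02,0,0,0,0],[0,-0.1,0,0,0,0,0],[-0.25,0,0,0,0,0,0],[-0.25,0,0,0,0,0,0],[0,0,0,0,0,0,0],[0,0.3,0,0,0,0,0],[0,0.3,0,0,0,0,0],[0,0.2,0,0,0,0,0],[0,0,0,0,0,0,0],[0,0,0,0,0,0,0]],
])

```text
time_s: 14.75
tool_pos: [0.4291, 0.2044, 0.0469]
eef_rot: [-0.0, 0.72, 0.694, -0.001]
wrist_force: [-0.3, 0.1, 0.2]
width: 0.0005
grip_force: 0.0
```

```bash
python3 - <<'E'
from h import *
go([.43,.2279,.0475],87.9)
E
```

```text
t 14.75 pos [0.4291 0.2044 0.0469] yaw 87.88 w 0.0005 F [-0.3  0.1  0.2] j [0.33 0.01 1.77 0.   1.36 0.36]
shift now-axes [ 0.587  0.002 -0.015] target-axes [ 0.587  0.002 -0.014] turn [-0.015  0.002 -0.003]
```

Call:
play_rows([
  [[0.1,0,0,0,0,0,0],[0.1,0,0,0,0,0,0],[0.1,0,0,0,0,0,0],[0.1,0,0,0,0,0,0],[0.08,0,0,0,0,0,0],[0,0,0,0,0,0,0]],
])

```text
time_s: 15.25
tool_pos: [0.4319, 0.2213, 0.0476]
eef_rot: [0.004, 0.72, 0.694, -0.0]
wrist_force: [3.5, -5.2, -0.3]
width: 0.0005
grip_force: 2.3
```

Call:
play_rows([
  [[0.05,0,0,0,0,0,0],[0.05,0,0,0,0,0,0],[0,0,0,0,0,0,0],[0,0,0,0,0,0,0]],
])

```text
time_s: 15.58
tool_pos: [0.4296, 0.2278, 0.0473]
eef_rot: [0.0, 0.72, 0.694, 0.0]
wrist_force: [2.3, -3.0, -0.0]
width: 0.0006
grip_force: 1.4
```

Now I push on in small steps until the stop is felt.

Call:
play_rows([
  [[0.03,0,0,0,0,0,0],[0.02,0,0,0,0,0,0],[0,0,0,0,0,0,0],[0,0,0,0,0,0,0]],
])

```text
time_s: 15.92
tool_pos: [0.4297, 0.2284, 0.0474]
eef_rot: [0.001, 0.72, 0.694, -0.001]
wrist_force: [2.7, -5.8, 1.9]
width: 0.0006
grip_force: 3.1
```

```bash
python3 - <<'E'
from h import *
go([.43,.2279,.0475],87.9); c=snap('scene','scene7.png')
i=c['img'].astype(int); m=(i[...,0]-i[...,1]>100); m[:165]=0;m[195:]=0;m[:,:300]=0;m[:,350:]=0
y,x=np.nonzero(m); print(len(x), x.mean() if len(x) else 0,y.mean() if len(x) else 0, onz(c,x.mean(),y.mean(),.0485))
E
```

```text
t 15.92 pos [0.4297 0.2284 0.0474] yaw 87.93 w 0.0006 F [ 2.7 -5.8  1.9] j [ 0.37  0.04  1.75 -0.    1.36  0.41]
shift now-axes [-0.012  0.008 -0.004] target-axes [-0.012  0.008 -0.004] turn [0.003 0.029 0.004]
0 0 0 [nan nan nan]<stdin>:4: RuntimeWarning: Mean of empty slice.
  ret = ret.dtype.type(ret / rcount)
```

Call:
play_rows([
  [[0.03,0,0,0,0,0,0],[0,0,0,0,0,0,0],[0,0,0,0,0,0,0]],
])

```text
time_s: 16.22
tool_pos: [0.4297, 0.2286, 0.0473]
eef_rot: [0.002, 0.72, 0.694, -0.002]
wrist_force: [3.5, -8.2, 2.3]
width: 0.0009
grip_force: 4.3
```

Call:
play_rows([
  [[-0.2,0,0,0,0,0,0],[-0.4,0,0,0,0,0,0],[-0.2,0,-0.5,0,0,0,0],[0,0,-0.8,0,0,0,0],[0,0,-0.8,0,0,0,0],[-0.8,0,0,0,0,0,0],[-0.8,0,0,0,0,0,0],[-0.8,0,0,0,0,0,0],[-0.8,0,0,0,0,0,0],[-0.8,0,0,0,0,0,0],[-0.8,0,0,0,0,0,0]],
])

```text
time_s: 17.13
tool_pos: [0.4202, 0.0069, 0.1309]
eef_rot: [-0.002, 0.719, 0.695, 0.0]
wrist_force: [0.3, 0.1, -0.5]
width: 0.0003
grip_force: 0.0
```

Call:
play_rows([
  [[-0.8,0,0,0,0,0,0],[-0.8,0,0,0,0,0,0],[-0.8,0,0,0,0,0,0],[-0.8,0,0,0,0,0,0],[0,0,0,0,0,0,0],[0,0,0,0,0,0,0]],
])

```text
time_s: 17.63
tool_pos: [0.4161, -0.1209, 0.1307]
eef_rot: [-0.002, 0.721, 0.693, 0.0]
wrist_force: [1.0, -1.0, 0.6]
width: 0.0004
grip_force: 0.0
```

```bash
python3 - <<'E'
from h import *
c=snap('top','top8.png');im=c['img'].astype(int)
r=(im[...,0]-im[...,1]>100)&(im[...,2]<90); r[:310]=0;r[345:]=0;r[:,:185]=0;r[:,230:]=0
y,x=np.nonzero(r); K=onz(c,x.mean(),y.mean(),.053); d=K[:2]-[.41046,.24163]; print(len(x),K,np.linalg.norm(d),'clip',np.arctan2(d[1],d[0])+np.pi/2+.0368)
H=[onz(c,*hole(c,u,v,5),.036) for u,v in((170,297),(238,300))]; print(H,ctrl.observe()['wrist_force'])
cv2.imwrite('pics/amp8.png',cv2.resize(c['img'][250:370,115:285,::-1],None,fx=4.4,fy=4.4,interpolation=cv2.INTER_CUBIC))
E
```

```text
14 [0.43016787 0.24071085 0.053     ] 0.019729290005276883 clip 1.5609914864592527
[array([0.47938101, 0.29833114, 0.036     ]), array([0.47494216, 0.17262098, 0.036     ])] [-0.82400429  0.13943939 -0.72956664]
```

View pics/amp8.png

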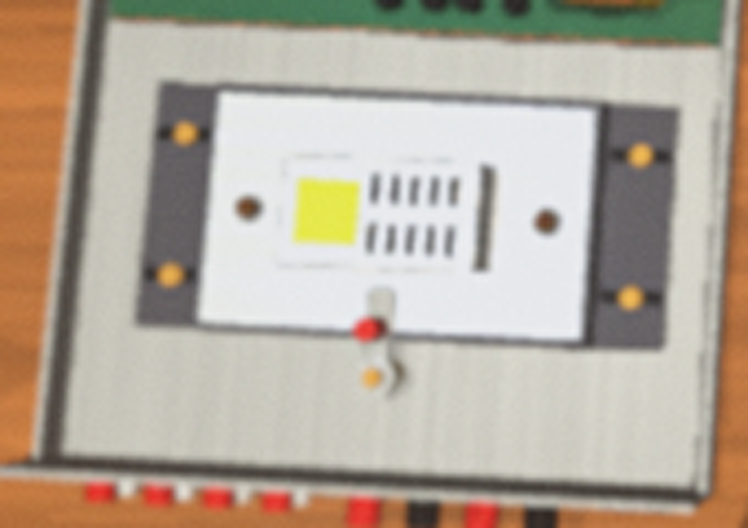

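Both studs show through the holes at crop (248,208) and (546,221). The clip lies over the flange at about 1.56 rad, with the knob at crop (368,330). The arm is clear of everything.

```bash
python3 -c "
from plant import ctrl; print(ctrl.sign_off())"
```

```text
the job is handed in; nothing more can be done
None
```

The cover is seated on the bracket with both studs through its holes, the clip is over its flange at about 1.56 rad, the arm is clear, and the job is handed in (no verdict was returned).

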